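# Repack the test kit into its foam-lined tray

### The arm

A 7-joint arm with a two-finger parallel gripper is mounted at the origin on a cart in front of the work surface, level with it; the furniture and walls round the work are solid. World frame = base frame: x ahead of the robot, y to its left, z up, the work surface at z = 0. Lengths are in mm, angles in rad, forces in N, time in s.
With the tool pointing down it reaches from about 400 to 875 mm from the base axis. Payload 4.4 kg.
Tool frame: the origin (TCP) lies at the very end of the fingers, on their centre line; the grasp point (between the pads) lies 19 mm behind it (ctrl.grip_depth is the distance from the TCP to the grasp point, in mm); z points along the fingers, x is the direction in which the jaws open and shut, and the axes are right-handed (so a half turn about z gives the same grasp; the last joint's range is limited). The gripper opens to 85 mm and grips with 20 to 120 N. Pads are 22 mm wide; open, the fingers measure 114 mm over their backs; the gripper's body (76 mm by 85 mm) begins 54 mm behind the grasp point. The pads swing forward as they close: fully open they stand 13 mm farther back than shut.
Start: joints at [-1.238, 0.628, 0.038, 1.517, -0.027, 0.996, -0.02], TCP at [252.381, 599.017, 231.313] pointing down, gripper open.
Joint ranges: [-3.06, 3.06], [-0.37, 2.12], [-1.25, 1.32], [0.18, 2.47], [-1.1, 4.24], [0.23, 1.98], [-2.94, 2.94]. Speed limits (rad/s): [2.57, 2.57, 3.14, 3.14, 3.14, 3.14, 3.14].

### API

Orientations are given as [roll, pitch, yaw] about the fixed x, y, z axes, in that order (R = Rz(yaw) Ry(pitch) Rx(roll)).
In Python, from cell import ctrl gives the robot as it stands.
- The arm moves only by the shell command python3 -m creep 'ROWS'. ROWS is JSON, a list of rows, each an object with "hand": the opening, from 0 (shut) to 1 (fully open); "travel": the shift along the tool's x, y, z in cm, a list of three; "angular": the turn, a rotation vector about the tool's x, y, z in degrees, a list of three. In form: [{"hand": hand, "travel": [tx, ty, tz], "angular": [rx, ry, rz]}, ...]. A call has 1 to 20 rows; each row is the pose to reach, as a shift and turn from the pose measured when the call began, along the tool's axes at that moment; what a row does not reach only later rows make up. A row lasts 1/10 s, in which the tool goes at most 50 mm and 8.59 degrees, less where a joint would pass 70% of its speed; a pose out of reach is approached as far as the arm can. A call with a gripper value outside its range is refused whole. The fingers move at their own pace and stop on an object; the grip force is fixed at half the most. Time passes only in rows, so rows that repeat a pose let the fingers close. It gives the time, the measured TCP pose, the force and the opening at its end, in the units of the state.
- ctrl.read_state(): the state, without advancing time (a new reading comes with each control period).
- ctrl.get_image(name): name is "scene" or "top" or "wrist"; returns a dict with "frame" (420x560x3 uint8, red, green, blue), "fx", "fy", "cx", "cy" (pixels), "D" ([k1, k2, p1, p2, k3] as OpenCV has them; the pictures are not rectified), "origin" and "orientation" of the camera in the world. Camera axes: x right, y down, z forward; pixel columns grow to the right and rows downward; lengths in mm; the calibration is good to about 2 mm. A picture is of the moment at which its call begins. There is no depth.
- ctrl.finish_job(): hands the job in, once; it reports no verdict.
Trained networks look in the newest picture that a camera, given by its name, has taken for a name from the list of things; names that differ only in an ending like _2 or _b are one class to them, and where a whole thing is asked for, a point or a joint stands for the part that bears it (a point fixed in the world has none). Each returns a list of dicts, best first, with "confidence" (0 to 1); they miss things now and then, are a little off and sometimes report something else, mostly with a low value. They report only what shows in the picture. A call takes as long as a camera call. They do not tell look-alikes from the thing itself.
- ctrl.regions_of(camera, thing): "region" (420x560 bool, what is visible of it).
- ctrl.spot_point(camera, thing): "at" ([x, y, z] in mm, in world coordinates, good to about 4 mm: a listed point, or the origin of a listed thing).
The state is a dict: "clock": time; "qpos": joint angles; "qd": joint speeds; "tau": joint torques, N m; "eef_pos": TCP position; "tool_rot": TCP orientation; "force": force on the tool from outside, world axes, zero at the start; "torque": the same for the moment, N m; "width": finger opening in mm.
Only numpy, scipy, OpenCV 4.12 (cv2) and the standard library are available. Lean on these libraries where they do the work, as an engineer would, in place of code of your own. Each camera call takes 0.05 s, during which the arm holds its last target. There are 200 camera calls.

### The job

Repack the blood-test kit in its foam-lined carrying tray: put the hand-held meter, the strip carton, the brown bottle and the small vial that stand on the desk left of the tray each upright into the foam pocket that matches its outline (the meter in the longer slot, the carton in the shorter one, the bottle in the large round hole, the vial in the small one). The foam grips, so press each one straight down until it sits fully home on the pocket floor, and let go. Leave the spray bottle and the pen behind them where they are.

Things in the scene. Friction and masses are not known exactly. Their poses are not given: they have to be found in the camera images.
- meter: Hand-held meter, green and black, standing on its long edge: 28 mm thick (x; its solid body 26 mm, centred 1 mm toward +x), 88 mm long (y), 54 mm tall (z). Origin at the centre of its underside. About 60 g. Grasp across the 28 mm.
- carton: Small white and green carton, standing: 30 mm thick (x), 78 mm long (y), 72 mm tall (z), stiff. Origin at the centre of its underside. About 40 g. Grasp across the 30 mm.
- bottle: Large dark brown bottle with red screw cap, standing: body 49 mm diameter, straight to 90 mm, 116 mm tall with the 28 mm cap. Origin at the centre of its underside, z up. About 130 g.
- vial: Small dark vial with red cap, standing: 21 mm diameter, 45 mm tall (the cap is the top 12 mm, 20 mm diameter). Origin at the centre of its underside, z up. About 20 g.
- insert_meter: Dark foam block with the longer slot, for the meter, fixed in the tray (2 x 2 equal blocks, 104 mm apart), 103 x 103 x 50 mm; origin at its underside's middle, 4 mm above the desk. Pocket centred, 30 (x) by 92 mm (y), 26 mm deep (floor at z = 24 mm), mouth chamfered 3 mm; ribs on the long sides leave 23 mm, yield and grip: push (2 to 6 N) until it stops on the light floor.
- insert_carton: Dark foam block with the shorter slot, for the carton, fixed in the tray (2 x 2 equal blocks, 104 mm apart), 103 x 103 x 50 mm; origin at its underside's middle, 4 mm above the desk. Pocket centred, 33 (x) by 81 mm (y), 34 mm deep (floor at z = 16 mm), mouth chamfered 3 mm; ribs on the long sides leave 27 mm, yield and grip: push (2 to 6 N) until it stops on the light floor.
- insert_bottle: Dark foam block with the large round hole, for the bottle, fixed in the tray (2 x 2 equal blocks, 104 mm apart), 103 x 103 x 50 mm; origin at its underside's middle, 4 mm above the desk. Pocket centred, 52 mm diameter, 40 mm deep (floor at z = 10 mm), mouth chamfered 3 mm; three ribs leave 46 mm, yield and grip: push (2 to 6 N) until it stops on the light floor.
- insert_vial: Dark foam block with the small round hole, for the vial, fixed in the tray (2 x 2 equal blocks, 104 mm apart), 103 x 103 x 50 mm; origin at its underside's middle, 4 mm above the desk. Pocket centred, 24 mm diameter, 20 mm deep (floor at z = 30 mm), mouth chamfered 3 mm; three ribs leave 18 mm, yield and grip: push (2 to 6 N) until it stops on the light floor.
- spray_bottle: White spray bottle with yellow trigger head, 46 x 59 mm, 242 mm tall, loose, standing behind the work; origin at the centre of its underside. Not part of the kit.
- pen: Blue ball pen, 145 mm long (x), 8 mm thick, loose, lying behind the kit things; origin at its middle, underside. Not part of the kit.
Things that resemble listed ones, but are neither listed nor needed, are in the scene too. What is meant by the carton is not blue, and is the larger of those in its own colour.

How it is judged:
By the outcome, as a careful person would: the job done as asked, in the order asked, and still so for the second after the job is handed in, with the robot touching nothing.
It also fails if it takes over 106 s, if anything falls off the work surface, if the arm or the gripper's body presses on something with over 40 N, if the wrist force passes 120 N, or if a joint passes its speed limit or range.

## Working session

There is one attempt and no reset: what is moved stays moved. The work goes in short steps, Python scripts to look and compute and a shell command to move; the robot and the scene stay as the last step left them, time stands still between calls to the robot, and variables do not carry over. Pictures are saved under pics/ and viewed, about 12 in all and at most 16, crops included, and the job is handed in when it is done.

```bash
mkdir -p pics; ls; python3 - <<'E'
from cell import ctrl
import cv2
for n in("scene","top"):
    i=ctrl.get_image(n); cv2.imwrite(f"pics/{n}0.png",i["frame"][:,:,::-1]); print(n,i["origin"],i["orientation"],i["fx"],i["D"])
    for t in "meter carton bottle vial insert_meter insert_carton insert_bottle insert_vial spray_bottle pen".split():
        print(t,[([round(float(v)) for v in d["at"]],round(d["confidence"],2)) for d in ctrl.spot_point(n,t)])
s=ctrl.read_state(); print(s["clock"],s["eef_pos"],s["tool_rot"],s["force"],s["width"])
E
```

```text
pics
scene [-34.91986069 590.84277195 648.85236665] [-2.17244279 -0.02085862 -2.30943627] 489.3396489640696 [-0.03096765  0.          0.          0.          0.        ]
meter [([581, 227, 1], 0.93)]
carton [([511, 42, 2], 0.8), ([596, 106, 1], 0.79), ([604, -9, 0], 0.66)]
bottle [([431, 229, 3], 0.61)]
vial [([429, 105, 2], 0.71), ([566, -272, 0], 0.22)]
insert_meter [([576, -172, 8], 0.67), ([594, 106, -2], 0.38)]
insert_carton [([562, -272, 0], 0.83)]
insert_bottle [([463, -257, 4], 0.8)]
insert_vial [([475, -156, 2], 0.97)]
spray_bottle [([740, 80, 3], 0.67)]
pen [([694, 154, -2], 0.71)]
top [ 440.76138679  -19.73577766 1040.78505266] [-3.00715934  0.01709837 -1.59103854] 399.77324523571906 [-0.06429835  0.          0.          0.          0.        ]
meter [([581, 224, -3], 0.58)]
carton [([594, 104, -1], 0.87), ([512, 45, 0], 0.7), ([603, -9, 0], 0.58)]
bottle [([436, 228, 0], 0.85)]
vial [([436, 107, 1], 0.61)]
insert_meter [([579, -172, 6], 0.59), ([460, -255, 4], 0.48)]
insert_carton [([560, -271, 4], 0.63)]
insert_bottle [([460, -257, 2], 0.55)]
insert_vial [([475, -155, 3], 0.62)]
spray_bottle [([739, 73, -1], 0.76)]
pen [([692, 156, 2], 0.45)]
1.1 [252.38468833 599.0116461  231.30286373] [-3.14156361e+00  1.32909661e-06  1.17197756e+00] [-0.59327604  0.70544246  0.56737871] 85.31650533471762
```

View pics/scene0.png

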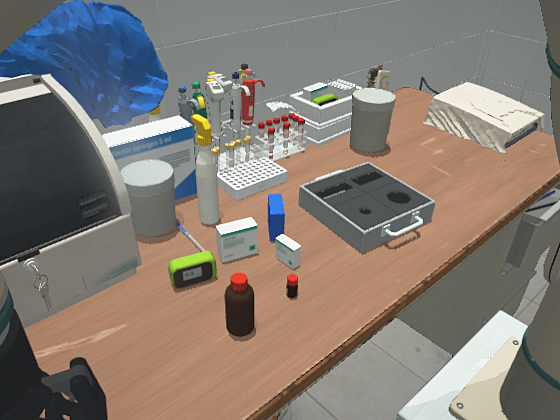

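View pics/top0.png

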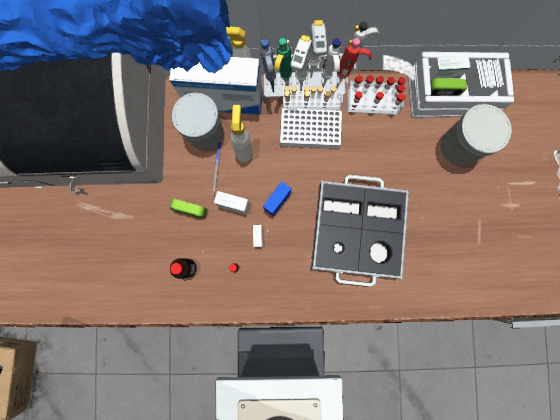

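Carton candidates in the scene view: the large white/green one (238,240), a small white one (288,251) and a blue one (276,217). The large white/green one fits, since it isn't blue and is the larger of its colour. I'll confirm that in a crop and measure the pocket slots.

```bash
cat > h.py <<'E'
from cell import ctrl
import cv2, numpy as np
from scipy.spatial.transform import Rotation as R
def cam(i): return np.array([[i["fx"],0,i["cx"]],[0,i["fy"],i["cy"]],[0,0,1.]])
def unproj(i,px,z):
    p=cv2.undistortPoints(np.float64(px).reshape(-1,1,2),cam(i),np.float64(i["D"])).reshape(-1,2)
    d=R.from_euler("xyz",i["orientation"]).apply(np.c_[p,np.ones(len(p))]); o=np.array(i["origin"])
    return o+d*((z-o[2])/d[:,2])[:,None]
def proj(i,P):
    r=R.from_euler("xyz",i["orientation"]).as_matrix().T
    return cv2.projectPoints(np.float64(P).reshape(-1,1,3),cv2.Rodrigues(r)[0],-r@np.array(i["origin"]),cam(i),np.float64(i["D"]))[0].reshape(-1,2)
def rect(i,mask,z):
    c=max(cv2.findContours(mask.astype(np.uint8),0,2)[0],key=cv2.contourArea).reshape(-1,2)
    (x,y),(w,h),a=cv2.minAreaRect(unproj(i,c,z)[:,:2].astype(np.float32))
    if h<w: w,h,a=h,w,a+90   # a: angle of the width (thin) axis -> yaw of thing's x
    return [round(float(v),1) for v in (x,y,w,h,(a+90)%180-90)]
def spots(n,*ts):
    for t in ts: print(t,[([round(float(v),1) for v in d["at"]],round(d["confidence"],2)) for d in ctrl.spot_point(n,t)])
def state():
    s=ctrl.read_state(); print(round(s["clock"],2),np.round(s["eef_pos"],1),np.round(np.degrees(s["tool_rot"]),1),np.round(s["force"],1),round(s["width"],1)); return s
E
python3 - <<'E'
from h import *
i=ctrl.get_image("top"); f=i["frame"]
for t,z in(("meter",54),("carton",72)):
    for d in ctrl.regions_of("top",t): print(t,round(d["confidence"],2),rect(i,d["region"],z))
# light pocket floors in tray
g=f.min(2)>150; m=np.zeros_like(g); m[198:265,318:402]=g[198:265,318:402]
n,l,s,c=cv2.connectedComponentsWithStats(m.astype(np.uint8))
for k in range(1,n):
    if s[k,4]>20: print(c[k],s[k],rect(i,l==k,25))
a=cv2.resize(f[175:290,310:415],None,fx=4.5,fy=4.5,interpolation=2)
cv2.imwrite("pics/tray.png",a[:,:,::-1])
j=ctrl.get_image("scene")["frame"]
cv2.imwrite("pics/cart.png",cv2.resize(j[180:350,150:320],None,fx=3.5,fy=3.5,interpolation=2)[:,:,::-1])
E
```

```text
meter 0.97 [581.0, 215.8, 28.2, 90.6, -17.9]
carton 0.79 [591.7, 102.7, 38.8, 86.3, -16.5]
carton 0.6 [505.6, 39.8, 21.8, 51.1, 89.2]
[319.14516129 213.85483871] [318 198   4  37  62] [558.1, -114.9, 5.1, 93.0, 82.9]
[340.81415929 206.92625369] [324 201  35  13 339] [580.0, -172.4, 26.1, 89.3, -7.7]
[381.81016949 211.78644068] [367 206  30  13 295] [565.0, -276.3, 27.0, 74.9, -6.5]
[337.32727273 247.74545455] [334 244   8   9  55] [475.1, -159.4, 17.7, 20.2, 87.8]
[377.96326531 252.71428571] [370 244  17  19 245] [461.4, -260.2, 39.9, 45.9, -47.0]
```

View pics/tray.png

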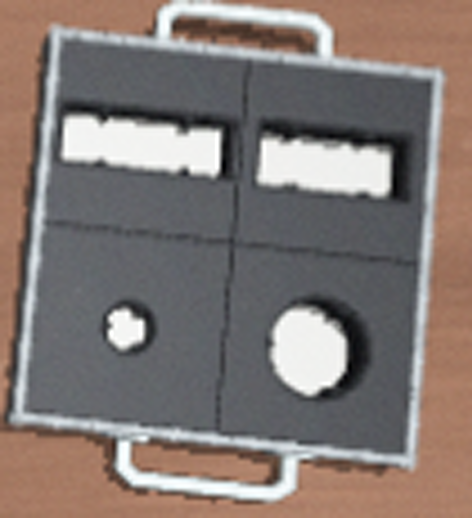

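View pics/cart.png

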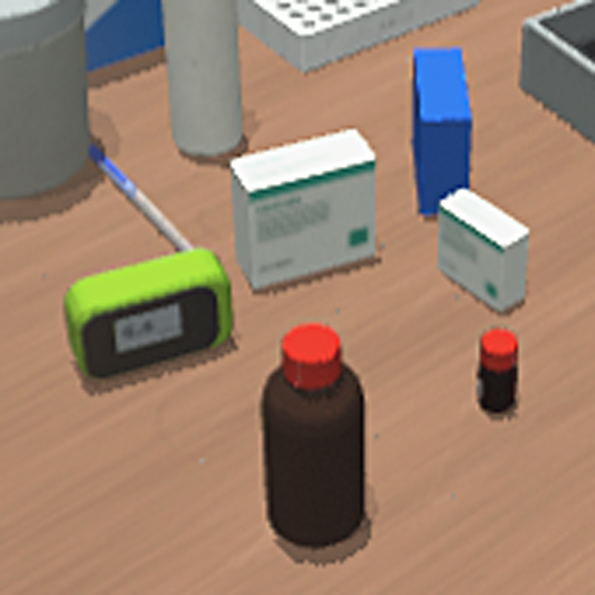

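The large white carton (crop 305,210) is the carton. The longer slot is at the left rear of the tray (crop 142,143) and the shorter one at the right rear (325,162). Next I go above the meter.

```bash
cat >> h.py <<'E'
def goto(x,y,z,yaw):
    s=state(); q=R.from_euler("xyz",s["tool_rot"])
    best=min((( -R.from_euler("xyz",[180,0,yaw+k],degrees=True).inv()*q).as_rotvec() if 0 else (q.inv()*R.from_euler("xyz",[180,0,yaw+k],degrees=True)).as_rotvec(degrees=True) for k in(0,)),key=np.linalg.norm)
    print("travel",np.round(q.inv().apply(np.array([x,y,z])-s["eef_pos"])/10,2),"ang",np.round(best,1))
E
sed -i 's/(( -R.from_euler.*if 0 else (q.inv/((q.inv/' h.py
python3 -c "
from h import *
goto(570,221,220,-17)"
```

```text
1.3 [252.4 599.  231.3] [-180.    -0.    67.1] [ 0.6 -0.9 -0.4] 85.4
travel [-22.5   43.95   1.13] ang [-0.   0.  84.1]
```

```bash
sed -n '/def goto/,$p' h.py; python3 -m creep '[{"hand":1,"travel":[-22.5,44,0],"angular":[0,0,84]},{"hand":1,"travel":[-22.5,44,0],"angular":[0,0,84]},{"hand":1,"travel":[-22.5,44,0],"angular":[0,0,84]},{"hand":1,"travel":[-22.5,44,0],"angular":[0,0,84]},{"hand":1,"travel":[-22.5,44,0],"angular":[0,0,84]},{"hand":1,"travel":[-22.5,44,0],"angular":[0,0,84]},{"hand":1,"travel":[-22.5,44,0],"angular":[0,0,84]},{"hand":1,"travel":[-22.5,44,0],"angular":[0,0,84]},{"hand":1,"travel":[-22.5,44,0],"angular":[0,0,84]},{"hand":1,"travel":[-22.5,44,0],"angular":[0,0,84]},{"hand":1,"travel":[-22.5,44,0],"angular":[0,0,84]},{"hand":1,"travel":[-22.5,44,0],"angular":[0,0,84]},{"hand":1,"travel":[-22.5,44,0],"angular":[0,0,84]},{"hand":1,"travel":[-22.5,44,0],"angular":[0,0,84]},{"hand":1,"travel":[-22.5,44,0],"angular":[0,0,84]},{"hand":1,"travel":[-22.5,44,0],"angular":[0,0,84]}]'
python3 - <<'E'
from h import *
state()
i=ctrl.get_image("wrist"); print(i["origin"],np.degrees(i["orientation"])); cv2.imwrite("pics/w1.png",i["frame"][:,:,::-1])
for t,z in(("meter",54),("carton",72)):
    for d in ctrl.regions_of("wrist",t): print(t,round(d["confidence"],2),rect(i,d["region"],z),rect(i,d["region"],0))
spots("wrist","meter","carton")
E
```

```text
def goto(x,y,z,yaw):
    s=state(); q=R.from_euler("xyz",s["tool_rot"])
    best=min(((q.inv()*R.from_euler("xyz",[180,0,yaw+k],degrees=True)).as_rotvec(degrees=True) for k in(0,)),key=np.linalg.norm)
    print("travel",np.round(q.inv().apply(np.array([x,y,z])-s["eef_pos"])/10,2),"ang",np.round(best,1))
clock: 2.9
eef_pos: [570.0, 221.7, 231.4]
tool_rot: [-3.141, 0.0, -0.292]
force: [1.0, -0.0, -0.7]
width: 85.3
2.9 [570.  221.7 231.4] [-180.     0.   -16.8] [ 1.  -0.  -0.7] 85.3
[592.96364982 298.0409975  373.06966714] [ 1.61878327e+02 -9.94690675e-03 -1.68019295e+01]
meter 0.79 [584.8, 226.5, 27.6, 85.3, -16.9] [583.4, 214.4, 32.2, 99.8, -16.9]
carton 0.93 [518.9, 77.9, 50.6, 55.0, 88.7] [501.2, 25.2, 62.7, 68.1, 88.7]
carton 0.73 [436.7, 230.7, 48.7, 94.7, -73.5] [399.3, 214.6, 60.3, 117.4, -73.5]
carton 0.56 [593.6, 122.1, 39.8, 106.5, -15.5] [593.7, 80.0, 49.3, 132.0, -15.5]
meter [([582.1, 224.5, 0.7], 0.62)]
carton [([603.4, -4.7, -2.1], 0.81), ([594.1, 106.3, -1.5], 0.69), ([508.8, 41.8, 3.7], 0.69)]
```

View pics/w1.png

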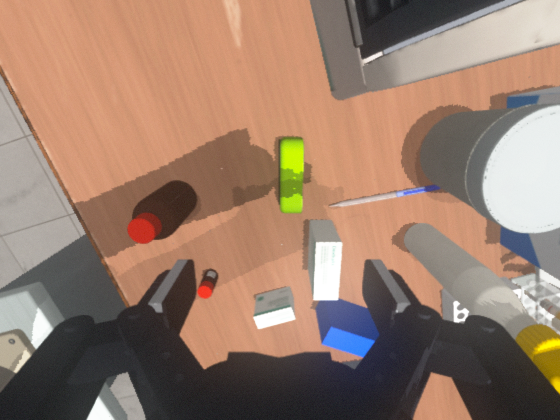

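The meter's top shows at (291,175), seen nearly from straight above, yaw about -17. I'll descend and grip it.

```bash
python3 -c "
from h import *
goto(583.5,225.5,30,-17)"
```

```text
3.15 [570.4 220.9 231.3] [-180.    -0.   -16.8] [-0.3 -0.3  0.2] 85.3
travel [ 1.12 -0.81 20.13] ang [-0.  -0.   0.2]
```

```bash
python3 -m creep '[{"hand":1,"travel":[1.1,-0.8,4],"angular":[0,0,0]},{"hand":1,"travel":[1.1,-0.8,9],"angular":[0,0,0]},{"hand":1,"travel":[1.1,-0.8,13],"angular":[0,0,0]},{"hand":1,"travel":[1.1,-0.8,16],"angular":[0,0,0]},{"hand":1,"travel":[1.1,-0.8,18],"angular":[0,0,0]},{"hand":1,"travel":[1.1,-0.8,20.1],"angular":[0,0,0]},{"hand":1,"travel":[1.1,-0.8,20.1],"angular":[0,0,0]},{"hand":1,"travel":[1.1,-0.8,20.1],"angular":[0,0,0]},{"hand":0,"travel":[1.1,-0.8,20.1],"angular":[0,0,0]},{"hand":0,"travel":[1.1,-0.8,20.1],"angular":[0,0,0]},{"hand":0,"travel":[1.1,-0.8,20.1],"angular":[0,0,0]},{"hand":0,"travel":[1.1,-0.8,20.1],"angular":[0,0,0]},{"hand":0,"travel":[1.1,-0.8,20.1],"angular":[0,0,0]},{"hand":0,"travel":[1.1,-0.8,20.1],"angular":[0,0,0]},{"hand":0,"travel":[1.1,-0.8,20.1],"angular":[0,0,0]},{"hand":0,"travel":[1.1,-0.8,20.1],"angular":[0,0,0]}]'
```

```text
clock: 4.75
eef_pos: [583.8, 225.6, 31.0]
tool_rot: [-3.141, -0.001, -0.294]
force: [-0.2, 0.3, 5.2]
width: 24.7
```

```bash
python3 -m creep '[{"hand":0,"travel":[0,0,-1],"angular":[0,0,0]},{"hand":0,"travel":[0,0,-4],"angular":[0,0,0]},{"hand":0,"travel":[0,0,-8],"angular":[0,0,0]},{"hand":0,"travel":[0,0,-12],"angular":[0,0,0]},{"hand":0,"travel":[0,0,-16],"angular":[0,0,0]},{"hand":0,"travel":[0,0,-18],"angular":[0,0,0]},{"hand":0,"travel":[0,0,-18],"angular":[0,0,0]},{"hand":0,"travel":[0,0,-18],"angular":[0,0,0]}]'
python3 -c "
from h import *
goto(577.5,-172,180,-7.7)"
```

```text
clock: 5.55
eef_pos: [583.0, 225.5, 210.9]
tool_rot: [-3.141, -0.0, -0.294]
force: [0.1, 0.5, -1.3]
width: 24.9
5.55 [583.  225.5 210.9] [-180.    -0.   -16.8] [ 0.1  0.5 -1.3] 24.9
travel [10.98 38.21  3.06] ang [-0.  -0.  -9.1]
```

```bash
python3 -c "
from h import *
goto(520,-300,230,-7.7)"
```

```text
5.55 [583.  225.5 210.9] [-180.    -0.   -16.8] [ 0.1  0.5 -1.3] 24.9
travel [ 9.19 52.12 -1.95] ang [-0.  -0.  -9.1]
```

```bash
python3 -m creep '[{"hand":0,"travel":[1,4,-2],"angular":[0,0,-2]},{"hand":0,"travel":[2,9,-2],"angular":[0,0,-4]},{"hand":0,"travel":[3,14,-2],"angular":[0,0,-6]},{"hand":0,"travel":[4,19,-2],"angular":[0,0,-9.1]},{"hand":0,"travel":[5,24,-2],"angular":[0,0,-9.1]},{"hand":0,"travel":[6,29,-2],"angular":[0,0,-9.1]},{"hand":0,"travel":[7,34,-2],"angular":[0,0,-9.1]},{"hand":0,"travel":[8,39,-2],"angular":[0,0,-9.1]},{"hand":0,"travel":[9,44,-2],"angular":[0,0,-9.1]},{"hand":0,"travel":[9.2,49,-2],"angular":[0,0,-9.1]},{"hand":0,"travel":[9.2,52.1,-2],"angular":[0,0,-9.1]},{"hand":0,"travel":[9.2,52.1,-2],"angular":[0,0,-9.1]},{"hand":0,"travel":[9.2,52.1,-2],"angular":[0,0,-9.1]},{"hand":0,"travel":[9.2,52.1,-2],"angular":[0,0,-9.1]}]'
cat > w.py <<'E'
from h import *
import sys
state()
i=ctrl.get_image("wrist"); cv2.imwrite(f"pics/{sys.argv[1]}.png",i["frame"][:,:,::-1])
spots("wrist","insert_meter","insert_carton","insert_bottle","insert_vial","meter")
np.save("wcam.npy",i,allow_pickle=True)
E
python3 w.py w2
```

```text
clock: 6.95
eef_pos: [520.2, -297.8, 229.0]
tool_rot: [-3.139, 0.002, -0.133]
force: [0.8, 0.2, -1.6]
width: 24.6
6.95 [ 520.2 -297.8  229. ] [-1.798e+02  1.000e-01 -7.600e+00] [ 0.8  0.2 -1.6] 24.6
insert_meter [([576.7, -168.8, 4.0], 0.8)]
insert_carton [([567.5, -274.0, 5.0], 0.76)]
insert_bottle [([462.8, -262.4, 3.4], 0.73)]
insert_vial [([477.7, -152.8, 3.4], 0.75)]
meter [([521.6, -301.5, 195.1], 0.81), ([476.2, -152.0, 4.4], 0.23)]
```

View pics/w2.png

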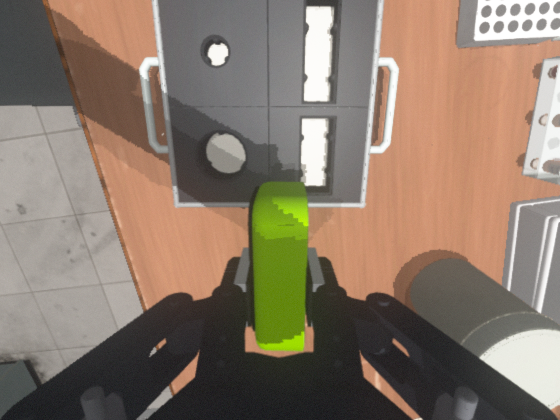

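Tray seen from above, with seams crossing near (268,107). I'll measure it by overlaying the modelled pocket outlines, and check how the meter is held.

```bash
cat > fit.py <<'E'
from h import *
import sys
# tray fit: maximise edge contrast of modelled pocket mouths/floors in the saved wrist picture
i=np.load("wcam.npy",allow_pickle=True).item(); f=i["frame"].astype(np.float32)
g=cv2.GaussianBlur(f.mean(2),(0,0),1)
def box(w,h,n=40):
    t=np.linspace(-.5,.5,n); return np.r_[np.c_[t*w,0*t+h/2],np.c_[t*w,0*t-h/2],np.c_[0*t+w/2,t*h],np.c_[0*t-w/2,t*h]]
def circ(d): t=np.linspace(0,2*np.pi,80); return d/2*np.c_[np.cos(t),np.sin(t)]
C={"meter":(52,52),"carton":(52,-52),"bottle":(-52,-52),"vial":(-52,52)}
t=np.linspace(-100,100,150)
def seam(p,off):
    x,y,a=p; r=R.from_euler("z",a,degrees=True)
    L=[np.c_[t,0*t+off],np.c_[0*t+off,t]]
    return r.apply(np.c_[np.vstack(L),0*np.r_[t,t]])+[x,y,54]
def samp(P):
    u=proj(i,P).astype(np.float32); v=cv2.remap(g,u[:,0].reshape(-1,1),u[:,1].reshape(-1,1),1,borderValue=np.nan).ravel(); return v
def cost(p): # seam is darker than both sides
    m=samp(seam(p,0)); s=np.minimum(samp(seam(p,4)),samp(seam(p,-4))); return np.nanmean(np.clip(m-s,-15,15))
x0,y0=unproj(i,[[268,107]],54)[0,:2]; print("cross",x0,y0)
best=min(((cost((x0+dx,y0+dy,a)),x0+dx,y0+dy,a) for dx in np.arange(-6,6.1,.5) for dy in np.arange(-6,6.1,.5) for a in np.arange(-10,-5,.5)))
print(np.round(best,2)); p=best[1:]
r=R.from_euler("z",p[2],degrees=True); o=f.astype(np.uint8)[:,:,::-1].copy()
for n,c in C.items():
    w=r.apply([*c,0])[:2]+p[:2]; print(n,np.round(w,1))
    for sh,z,col in ((box(103,103),54,(255,255,0)),({"meter":box(30,92),"carton":box(33,81),"bottle":circ(52),"vial":circ(24)}[n],51,(0,0,255))):
        for q in proj(i,r.apply(np.c_[sh+c,0*sh[:,0]])+[*p[:2],z]): cv2.circle(o,(int(round(q[0])),int(round(q[1]))),0,col,-1)
cv2.imwrite(sys.argv[1],cv2.resize(o[0:220,130:410],None,fx=2.8,fy=2.8,interpolation=0))
for d in ctrl.regions_of("wrist","meter")[:1]: print(rect(i,d["region"],253),rect(i,d["region"],225))
E
python3 fit.py pics/fit.png
```

```text
cross 519.7601074892056 -214.48568386959082
[  -7.17  519.76 -213.49   -7.5 ]
meter [ 578.1 -168.7]
carton [ 564.5 -271.8]
bottle [ 461.4 -258.3]
vial [ 475.  -155.1]
[520.4, -290.6, 26.5, 88.3, -7.7] [517.9, -307.5, 32.8, 109.3, -7.7]
```

View pics/fit.png

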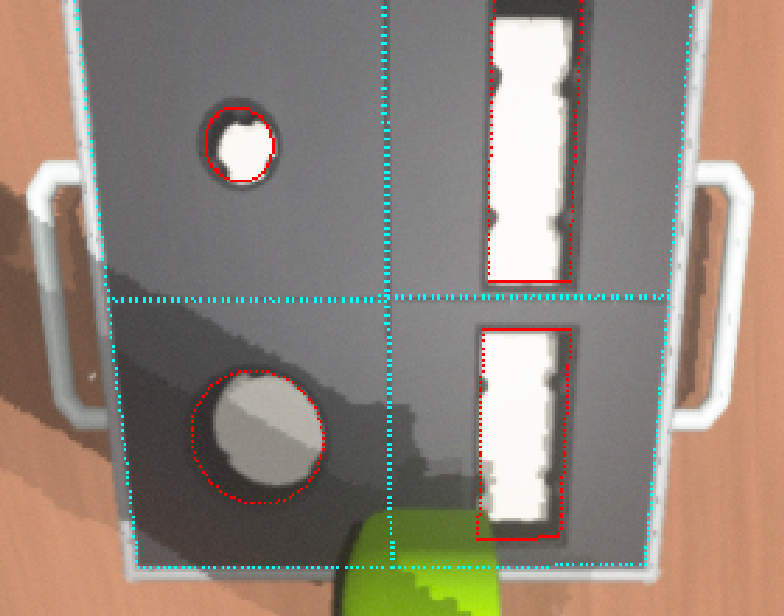

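```bash
python3 - <<'E'
from h import *
i=np.load("wcam.npy",allow_pickle=True).item(); f=i["frame"]
m=(f[:,:,1].astype(int)-f[:,:,2]>60)
m[:170]=0
for c in(268,280,292):
    r=np.where(m[:,c])[0]; print(c,r.min(),r.max(), unproj(i,[[c,r.max()]],252)[0].round(1),unproj(i,[[c,r.min()]],198)[0].round(1))
    print(f[r.min():r.max():6,c].tolist())
for row in (240,300): 
    r=np.where(m[row])[0]; print(row,r.min(),r.max(),unproj(i,[[r.min(),row],[r.max(),row]],252).round(1).tolist())
# projected model of the meter held at tcp, offsets along y
for dy in(-3,0,3):
    rr=R.from_euler("z",-7.6,degrees=True); P=rr.apply([[0,-44+dy,0],[0,44+dy,0]])+[520.2,-297.8,252]; print(dy,proj(i,P).round(1).tolist(), proj(i,P-[0,0,54]).round(1).tolist())
E
```

```text
268 183 350 [ 509.5 -334.7  252. ] [ 518.5 -260.2  198. ]
[[87, 112, 42], [88, 111, 41], [88, 117, 32], [102, 136, 36], [111, 147, 25], [117, 157, 23], [124, 167, 22], [128, 177, 20], [125, 172, 23], [126, 169, 29], [104, 139, 27], [108, 140, 31], [99, 134, 17], [102, 139, 26], [101, 137, 20], [103, 140, 20], [100, 137, 19], [101, 137, 17], [101, 136, 23], [101, 136, 19], [99, 135, 17], [100, 136, 7], [100, 135, 18], [101, 138, 20], [99, 136, 20], [101, 135, 19], [98, 134, 19], [159, 218, 0]]
280 183 350 [ 515.7 -335.5  252. ] [ 525.7 -261.2  198. ]
[[90, 113, 45], [91, 114, 46], [91, 116, 36], [124, 168, 32], [145, 200, 16], [118, 158, 30], [121, 167, 21], [112, 151, 15], [125, 169, 18], [122, 165, 14], [105, 140, 24], [105, 140, 25], [101, 137, 14], [100, 136, 12], [100, 138, 13], [100, 137, 18], [98, 137, 19], [103, 139, 17], [97, 133, 8], [98, 133, 14], [98, 136, 16], [98, 134, 14], [100, 135, 13], [97, 134, 5], [101, 136, 16], [101, 136, 18], [100, 134, 17], [156, 219, 0]]
292 183 351 [ 521.7 -337.   252. ] [ 533.  -262.2  198. ]
[[93, 115, 52], [95, 119, 52], [95, 117, 43], [128, 168, 34], [148, 203, 33], [148, 204, 19], [127, 169, 33], [111, 148, 25], [129, 173, 30], [106, 140, 23], [105, 141, 25], [104, 139, 25], [102, 138, 17], [102, 138, 22], [104, 140, 27], [102, 138, 20], [100, 138, 24], [100, 136, 13], [101, 136, 15], [99, 137, 18], [98, 133, 1], [98, 135, 18], [101, 138, 18], [96, 133, 12], [100, 134, 17], [101, 136, 21], [150, 209, 15], [156, 219, 0]]
240 252 307 [[511.5, -272.4, 252.0], [535.8, -275.6, 252.0]]
300 254 304 [[507.3, -303.7, 252.0], [531.1, -306.9, 252.0]]
-3 [[279.1, 363.5], [278.8, 203.9]] [[279.1, 300.0], [279.0, 176.6]]
0 [[279.1, 359.1], [278.8, 197.2]] [[279.1, 296.3], [279.0, 171.7]]
3 [[279.1, 354.6], [278.8, 190.4]] [[279.1, 292.7], [279.0, 166.8]]
```

```bash
python3 -c "
from h import *
goto(578.3,-169.5,110,-7.5)"
```

```text
7.3 [ 520.5 -299.1  230.5] [-179.9   -0.    -7.7] [-0.5 -0.1 -0.6] 24.8
travel [  3.99 -13.61  12.07] ang [-0.1 -0.  -0.2]
```

```bash
python3 -m creep '[{"hand":0,"travel":[1,-4,0],"angular":[0,0,0]},{"hand":0,"travel":[2.5,-8,2],"angular":[0,0,0]},{"hand":0,"travel":[4,-12,5],"angular":[0,0,0]},{"hand":0,"travel":[4,-13.6,9],"angular":[0,0,0]},{"hand":0,"travel":[4,-13.6,12],"angular":[0,0,-0.2]},{"hand":0,"travel":[4,-13.6,12],"angular":[0,0,-0.2]},{"hand":0,"travel":[4,-13.6,12],"angular":[0,0,-0.2]},{"hand":0,"travel":[4,-13.6,12],"angular":[0,0,-0.2]}]'
cat > sc.py <<'E'
from h import *
import sys
i=ctrl.get_image("scene")
x0,x1,y0,y1=map(int,sys.argv[2:6])
cv2.imwrite(sys.argv[1],cv2.resize(i["frame"][y0:y1,x0:x1],None,fx=4,fy=4,interpolation=2)[:,:,::-1])
state()
E
python3 -c "
from h import *
goto(578.3,-169.5,59,-7.5)"
```

```text
clock: 8.1
eef_pos: [579.6, -171.2, 112.7]
tool_rot: [3.141, -0.004, -0.132]
force: [0.2, -0.0, -0.1]
width: 25.1
8.1 [ 579.6 -171.2  112.7] [180.   -0.2  -7.5] [ 0.2 -0.  -0.1] 25.1
travel [-0.17 -0.15  5.37] ang [ 0.  -0.2 -0. ]
```

```bash
python3 -m creep '[{"hand":0,"travel":[-0.1,-0.15,1],"angular":[0,0,0]},{"hand":0,"travel":[-0.1,-0.15,2],"angular":[0,0,0]},{"hand":0,"travel":[-0.1,-0.15,2.5],"angular":[0,0,0]},{"hand":0,"travel":[-0.1,-0.15,3],"angular":[0,0,0]},{"hand":0,"travel":[-0.1,-0.15,3.3],"angular":[0,0,0]},{"hand":0,"travel":[-0.1,-0.15,3.3],"angular":[0,0,0]}]';  python3 -c "
from h import *
goto(578.3,-169.5,59,-7.5)"
```

```text
clock: 8.7
eef_pos: [580.2, -167.6, 81.7]
tool_rot: [-3.139, -0.006, -0.131]
force: [-0.9, 5.8, 17.4]
width: 24.7
8.7 [ 580.2 -167.6   81.7] [-179.8   -0.3   -7.5] [-0.9  5.8 17.4] 24.7
travel [-0.18  0.22  2.27] ang [-0.2 -0.3  0. ]
```

```bash
python3 -m creep '[{"hand":0,"travel":[0,0,-0.3],"angular":[0,0,0]},{"hand":0,"travel":[0,0,-0.6],"angular":[0,0,0]},{"hand":0,"travel":[0,0,-0.8],"angular":[0,0,0]},{"hand":0,"travel":[0,0,-0.8],"angular":[0,0,0]}]'; python3 w.py w3; python3 sc.py pics/s3.png 290 440 130 270
```

```text
clock: 9.1
eef_pos: [580.1, -167.9, 89.6]
tool_rot: [-3.139, -0.006, -0.131]
force: [-0.2, -0.3, -1.1]
width: 24.7
9.1 [ 580.1 -167.9   89.6] [-179.9   -0.3   -7.5] [-0.2 -0.3 -1.1] 24.7
insert_meter []
insert_carton []
insert_bottle []
insert_vial [([475.9, -152.9, 3.6], 0.78)]
meter [([579.3, -171.0, 56.9], 0.65)]
9.45 [ 580.  -167.7   89.5] [-179.8   -0.3   -7.5] [-0.2  1.4 -0.4] 25.0
```

View pics/s3.png

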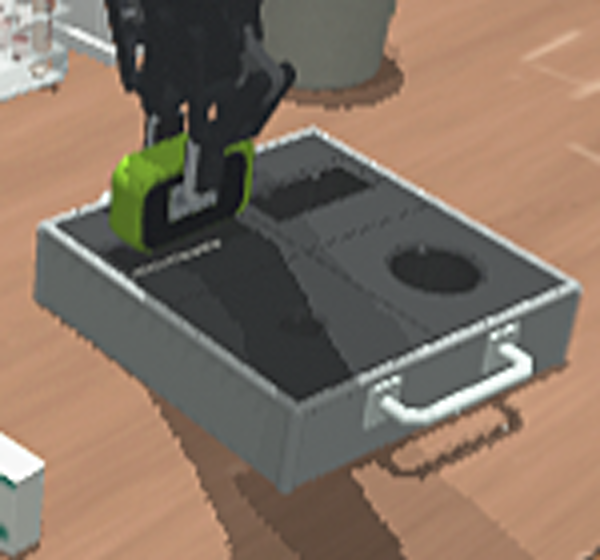

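View pics/w3.png

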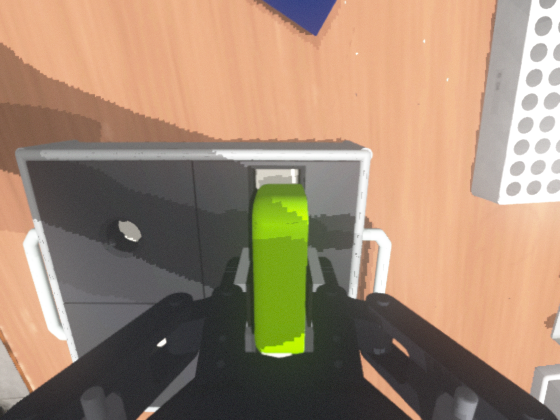

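Scene: the meter sits over the slot, and a sliver of the light floor shows in front (crop 180,258). Wrist: the +y end of the pocket is visible at about (278,170). I'll measure the offset from these.

```bash
python3 - <<'E'
from h import *
i=np.load("wcam.npy",allow_pickle=True).item(); f=i["frame"]; g=f.mean(2).astype(int)
print("row175",g[176,240:316].tolist()); print("col280",g[145:190,280].tolist())
m=(f[:,:,1].astype(int)-f[:,:,2]>60); m[:170]=0
for c in(268,280,292):
    r=np.where(m[:,c])[0]; print(c,r.min(),r.max())
for row in(200,220,240,300): r=np.where(m[row,:400])[0]; print(row,r.min(),r.max())
rr=R.from_euler("z",-7.5,degrees=True)
for n,(w,h,z) in {"mouth54":(36,98,54),"wall51":(30,92,51),"floor":(30,92,28),"rim seam":(103,103,54)}.items():
    P=rr.apply([[-w/2,h/2,0],[w/2,h/2,0],[-w/2,-h/2,0],[w/2,-h/2,0]])+[578.1,-168.7,z]; print(n,proj(i,P).round(1).tolist())
s=ctrl.read_state()["eef_pos"]
P=rr.apply([[0,44,0],[0,-44,0],[-13,44,0],[13,44,0]])+[s[0],s[1],s[2]-31]; print("meter bottom",proj(i,P).round(1).tolist(),"top",proj(i,P+[0,0,54]).round(1).tolist())
E
```

```text
row175 [91, 90, 91, 92, 89, 90, 93, 88, 79, 74, 76, 77, 74, 69, 72, 121, 180, 208, 208, 207, 211, 210, 210, 209, 207, 207, 205, 193, 180, 177, 179, 178, 175, 178, 177, 176, 173, 168, 170, 170, 169, 174, 194, 205, 205, 205, 206, 207, 189, 178, 177, 192, 244, 251, 234, 191, 171, 137, 92, 74, 90, 94, 99, 100, 102, 123, 139, 144, 143, 146, 144, 142, 143, 144, 142, 142]
col280 [117, 123, 119, 122, 142, 191, 221, 233, 239, 252, 252, 243, 238, 232, 213, 138, 124, 141, 145, 141, 122, 105, 99, 113, 175, 206, 211, 209, 209, 207, 178, 169, 169, 169, 169, 170, 165, 168, 147, 108, 95, 91, 90, 87, 91]
268 184 353
280 184 353
292 184 353
200 254 306
220 252 308
240 252 307
300 254 305
mouth54 [[246.2, 163.9], [304.9, 163.8], [251.1, 299.7], [301.2, 299.5]]
wall51 [[251.6, 167.8], [299.5, 167.7], [255.4, 293.6], [296.8, 293.5]]
floor [[254.3, 161.6], [297.1, 161.6], [257.4, 276.4], [295.0, 276.3]]
rim seam [[191.1, 160.0], [359.6, 159.7], [204.7, 302.8], [347.5, 302.1]]
meter bottom [[278.5, 171.3], [278.7, 296.0], [256.9, 171.4], [300.1, 171.3]] top [[279.2, 196.7], [279.3, 358.6], [248.6, 196.8], [309.7, 196.6]]
```

```bash
python3 - <<'E'
from h import *
i=ctrl.get_image("scene"); f=i["frame"].astype(int)
m=(f[:,:,1]-f[:,:,2]>60)
m[:160]=0;m[200:]=0;m[:,:300]=0;m[:,370:]=0
ys,xs=np.where(m); print("green extents",xs.min(),xs.max(),ys.min(),ys.max())
for r in range(ys.min(),ys.max()+1,2):
    q=np.where(m[r])[0]; 
    if len(q): print(r,q.min(),q.max(),end="; ")
s=state()["eef_pos"]; rr=R.from_euler("z",-7.5,degrees=True)
for d in(-6,-3,0,3):
    for z in (0,27,54):
        P=rr.apply([[x,y+d,0] for x in(-13,13) for y in(44,-44)])+[s[0],s[1],s[2]-31+z]
        print(d,z,proj(i,P).round(0).tolist())
E
```

```text
green extents 318 352 163 191
163 335 336; 165 330 351; 167 326 352; 169 321 352; 171 319 352; 173 318 352; 175 318 352; 177 318 352; 179 318 351; 181 318 350; 183 318 324; 185 318 324; 187 319 324; 189 321 324; 191 324 325; 9.5 [ 580.1 -167.6   89.5] [-179.8   -0.3   -7.5] [0.1 0.1 0.1] 25.1
-6 0 [[324.0, 195.0], [353.0, 184.0], [316.0, 189.0], [345.0, 179.0]]
-6 27 [[325.0, 184.0], [354.0, 174.0], [317.0, 179.0], [346.0, 169.0]]
-6 54 [[325.0, 174.0], [355.0, 163.0], [318.0, 169.0], [348.0, 159.0]]
-3 0 [[323.0, 195.0], [352.0, 184.0], [315.0, 190.0], [344.0, 179.0]]
-3 27 [[323.0, 185.0], [353.0, 174.0], [316.0, 180.0], [345.0, 169.0]]
-3 54 [[324.0, 174.0], [354.0, 164.0], [317.0, 169.0], [347.0, 159.0]]
0 0 [[322.0, 195.0], [351.0, 184.0], [314.0, 190.0], [343.0, 180.0]]
0 27 [[322.0, 185.0], [352.0, 174.0], [315.0, 180.0], [344.0, 170.0]]
0 54 [[323.0, 175.0], [353.0, 164.0], [316.0, 170.0], [346.0, 159.0]]
3 0 [[321.0, 196.0], [350.0, 185.0], [313.0, 191.0], [342.0, 180.0]]
3 27 [[321.0, 185.0], [351.0, 175.0], [314.0, 180.0], [343.0, 170.0]]
3 54 [[322.0, 175.0], [352.0, 164.0], [315.0, 170.0], [345.0, 160.0]]
```

The estimates agree that the meter sits about 3.5 mm toward -y in the hand. I'll shift it by +2 mm in y and try again.

```bash
python3 -m creep '[{"hand":0,"travel":[-0.1,-0.2,0.2],"angular":[0,0.3,0]},{"hand":0,"travel":[-0.1,-0.2,0.6],"angular":[0,0.3,0]},{"hand":0,"travel":[-0.1,-0.2,0.9],"angular":[0,0.3,0]},{"hand":0,"travel":[-0.1,-0.2,1.2],"angular":[0,0.3,0]},{"hand":0,"travel":[-0.1,-0.2,1.4],"angular":[0,0.3,0]},{"hand":0,"travel":[-0.1,-0.2,1.4],"angular":[0,0.3,0]}]'
```

```text
clock: 10.1
eef_pos: [579.0, -165.4, 75.0]
tool_rot: [-3.139, -0.01, -0.131]
force: [-0.2, 0.9, -2.1]
width: 24.6
```

```bash
python3 -m creep '[{"hand":0,"travel":[0,0,0.3],"angular":[0,-0.5,0]},{"hand":0,"travel":[0,0,0.6],"angular":[0,-0.5,0]},{"hand":0,"travel":[0,0,0.9],"angular":[0,-0.5,0]},{"hand":0,"travel":[0,0,1.2],"angular":[0,-0.5,0]},{"hand":0,"travel":[0,0,1.4],"angular":[0,-0.5,0]},{"hand":0,"travel":[0,0,1.4],"angular":[0,-0.5,0]}]'
```

```text
clock: 10.7
eef_pos: [579.0, -165.5, 60.6]
tool_rot: [-3.139, -0.001, -0.131]
force: [-0.1, 0.6, -1.6]
width: 25.0
```

```bash
python3 -m creep '[{"hand":0,"travel":[0,0,0.15],"angular":[0,0,0]},{"hand":0,"travel":[0,0,0.3],"angular":[0,0,0]},{"hand":0,"travel":[0,0,0.3],"angular":[0,0,0]}]'; python3 sc.py pics/s4.png 290 440 130 270
```

```text
clock: 11.0
eef_pos: [579.2, -166.1, 59.6]
tool_rot: [-3.138, -0.002, -0.132]
force: [-4.3, -0.3, 15.7]
width: 25.3
11.05 [ 579.1 -166.    59.5] [-1.798e+02 -1.000e-01 -7.500e+00] [-3.2  0.5 15. ] 25.1
```

View pics/s4.png

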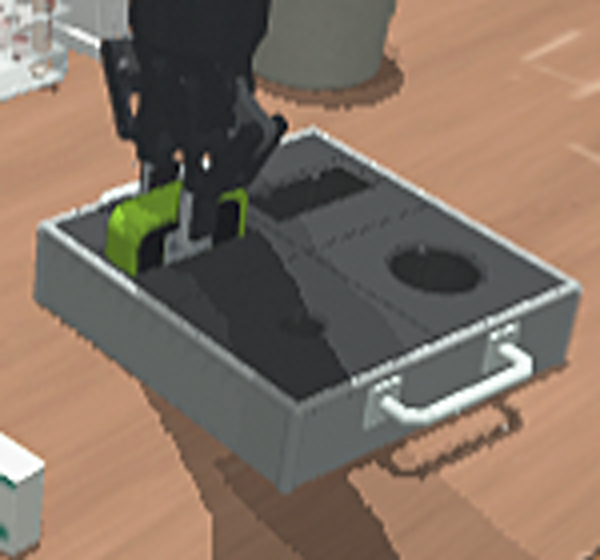

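The meter hit a hard stop at TCP z 59.5 with 15 N, where 59 was expected for fully home. Releasing.

```bash
python3 -m creep '[{"hand":0.6,"travel":[0,0,0],"angular":[0,0,0]},{"hand":0.6,"travel":[0,0,0],"angular":[0,0,0]},{"hand":0.6,"travel":[0,0,0],"angular":[0,0,0]},{"hand":0.6,"travel":[0,0,-1],"angular":[0,0,0]},{"hand":0.6,"travel":[0,0,-4],"angular":[0,0,0]},{"hand":1,"travel":[0,0,-8],"angular":[0,0,0]},{"hand":1,"travel":[0,0,-13],"angular":[0,0,0]},{"hand":1,"travel":[0,0,-17],"angular":[0,0,0]},{"hand":1,"travel":[0,0,-17],"angular":[0,0,0]},{"hand":1,"travel":[0,0,-17],"angular":[0,0,0]}]'; python3 -c "
from h import *
goto(594,60,231,-16)"
```

```text
clock: 12.05
eef_pos: [579.2, -166.5, 230.9]
tool_rot: [-3.138, -0.004, -0.131]
force: [-0.7, 0.9, -0.6]
width: 85.3
12.05 [ 579.2 -166.5  230.9] [-179.8   -0.2   -7.5] [-0.7  0.9 -0.6] 85.3
travel [ -1.5  -22.65   0.05] ang [-0.2 -0.2  8.5]
```

```bash
python3 -m creep '[{"hand":1,"travel":[0,-4,0],"angular":[0,0,4]},{"hand":1,"travel":[-0.5,-9,0],"angular":[0,0,8.5]},{"hand":1,"travel":[-1,-14,0],"angular":[0,0,8.5]},{"hand":1,"travel":[-1,-18,0],"angular":[0,0,8.5]},{"hand":1,"travel":[-1,-20,0],"angular":[0,0,8.5]},{"hand":1,"travel":[-1,-20,0],"angular":[0,0,8.5]},{"hand":1,"travel":[-1,-20,0],"angular":[0,0,8.5]}]'
python3 - <<'E'
from h import *
state()
i=ctrl.get_image("wrist"); cv2.imwrite("pics/w5.png",i["frame"][:,:,::-1]); np.save("wcam.npy",i,allow_pickle=True); print(i["origin"])
for d in ctrl.regions_of("wrist","carton"): print(round(d["confidence"],2),rect(i,d["region"],72))
spots("wrist","carton")
# scene check of meter seating: green top vs model home
s=ctrl.get_image("scene"); f=s["frame"].astype(int); m=(f[:,:,1]-f[:,:,2]>60); m[:150]=0;m[230:]=0;m[:,:300]=0;m[:,380:]=0
ys,xs=np.where(m); print("green",xs.min(),xs.max(),ys.min(),ys.max())
rr=R.from_euler("z",-7.5,degrees=True)
for z in(28,31,35):
    P=rr.apply([[x,y,54+z] for x in(-13,13) for y in(44,0,-44)])+[579,-169.7,0]; print(z,proj(s,P).round(1).tolist())
E
```

```text
clock: 12.75
eef_pos: [594.5, 32.6, 230.1]
tool_rot: [-3.14, -0.001, -0.279]
force: [-0.3, -0.9, 0.7]
width: 85.6
12.75 [594.5  32.6 230.1] [-1.799e+02 -1.000e-01 -1.600e+01] [-0.3 -0.9  0.7] 85.6
[616.16288625 109.11998186 371.93009568]
0.67 [522.7, 52.8, 25.5, 58.1, -89.0]
0.65 [605.5, 1.0, 47.8, 81.6, 52.1]
0.63 [595.5, 107.0, 31.3, 77.8, -18.2]
carton [([602.5, -4.7, 0.6], 0.97), ([508.2, 44.7, 1.7], 0.85)]
green 317 351 172 198
28 [[323.3, 186.3], [338.3, 180.8], [352.7, 175.5], [316.0, 181.2], [330.9, 175.9], [345.2, 170.8]]
31 [[323.4, 185.1], [338.4, 179.6], [352.8, 174.4], [316.1, 180.1], [331.0, 174.8], [345.3, 169.7]]
35 [[323.6, 183.6], [338.6, 178.1], [353.0, 172.9], [316.2, 178.6], [331.1, 173.3], [345.5, 168.2]]
```

View pics/w5.png

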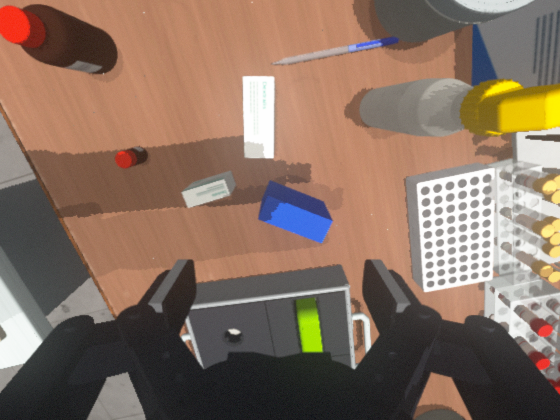

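Carton seen straight down at (258,117), yaw -18, and the meter's height in the scene view matches fully home. Now I'll grasp the carton.

```bash
python3 -c "
from h import *
goto(595.5,106.5,42,-18)"
```

```text
12.95 [595.1  31.  231.2] [-179.8   -0.2  -16.2] [-0.1 -1.1  0.3] 85.4
travel [-2.13 -7.21 18.94] ang [-0.2 -0.2  1.8]
```

```bash
python3 -m creep '[{"hand":1,"travel":[-1,-4,0],"angular":[-0.2,-0.2,1.8]},{"hand":1,"travel":[-2.1,-7.2,2],"angular":[-0.2,-0.2,1.8]},{"hand":1,"travel":[-2.1,-7.2,6],"angular":[-0.2,-0.2,1.8]},{"hand":1,"travel":[-2.1,-7.2,10],"angular":[-0.2,-0.2,1.8]},{"hand":1,"travel":[-2.1,-7.2,14],"angular":[-0.2,-0.2,1.8]},{"hand":1,"travel":[-2.1,-7.2,17],"angular":[-0.2,-0.2,1.8]},{"hand":1,"travel":[-2.1,-7.2,18.9],"angular":[-0.2,-0.2,1.8]},{"hand":1,"travel":[-2.1,-7.2,18.9],"angular":[-0.2,-0.2,1.8]},{"hand":1,"travel":[-2.1,-7.2,18.9],"angular":[-0.2,-0.2,1.8]},{"hand":0,"travel":[-2.1,-7.2,18.9],"angular":[-0.2,-0.2,1.8]},{"hand":0,"travel":[-2.1,-7.2,18.9],"angular":[-0.2,-0.2,1.8]},{"hand":0,"travel":[-2.1,-7.2,18.9],"angular":[-0.2,-0.2,1.8]},{"hand":0,"travel":[-2.1,-7.2,18.9],"angular":[-0.2,-0.2,1.8]},{"hand":0,"travel":[-2.1,-7.2,18.9],"angular":[-0.2,-0.2,1.8]},{"hand":0,"travel":[-2.1,-7.2,18.9],"angular":[-0.2,-0.2,1.8]},{"hand":0,"travel":[-2.1,-7.2,18.9],"angular":[-0.2,-0.2,1.8]}]' && python3 -m creep '[{"hand":0,"travel":[0,0,-1],"angular":[0,0,0]},{"hand":0,"travel":[0,0,-4],"angular":[0,0,0]},{"hand":0,"travel":[0,0,-8],"angular":[0,0,0]},{"hand":0,"travel":[0,0,-12],"angular":[0,0,0]},{"hand":0,"travel":[0,0,-16],"angular":[0,0,0]},{"hand":0,"travel":[0,0,-18],"angular":[0,0,0]},{"hand":0,"travel":[0,0,-18],"angular":[0,0,0]}]'
python3 -c "
from h import *
goto(564.9,-272.3,150,-7.5)"
```

```text
clock: 14.55
eef_pos: [596.2, 106.5, 43.2]
tool_rot: [3.142, -0.0, -0.314]
force: [-1.0, 0.6, 6.1]
width: 29.5
clock: 15.25
eef_pos: [598.3, 106.6, 227.2]
tool_rot: [-3.138, -0.007, -0.314]
force: [0.5, -0.3, -0.4]
width: 28.9
15.25 [598.3 106.6 227.2] [-179.8   -0.4  -18. ] [ 0.5 -0.3 -0.4] 28.9
travel [ 8.48 37.09  7.65] ang [ -0.2  -0.4 -10.5]
```

```bash
python3 -m creep '[{"hand":0,"travel":[1,4,0],"angular":[0,0,-3]},{"hand":0,"travel":[2,9,0],"angular":[0,0,-6]},{"hand":0,"travel":[3,14,0],"angular":[0,0,-10.5]},{"hand":0,"travel":[4.2,19,0],"angular":[0,-0.4,-10.5]},{"hand":0,"travel":[5.4,24,0],"angular":[0,-0.4,-10.5]},{"hand":0,"travel":[6.6,29,0],"angular":[0,-0.4,-10.5]},{"hand":0,"travel":[7.8,34,1],"angular":[0,-0.4,-10.5]},{"hand":0,"travel":[8.5,37.1,4],"angular":[0,-0.4,-10.5]},{"hand":0,"travel":[8.5,37.1,7.6],"angular":[0,-0.4,-10.5]},{"hand":0,"travel":[8.5,37.1,7.6],"angular":[0,-0.4,-10.5]},{"hand":0,"travel":[8.5,37.1,7.6],"angular":[0,-0.4,-10.5]},{"hand":0,"travel":[8.5,37.1,7.6],"angular":[0,-0.4,-10.5]}]'
python3 - <<'E'
from h import *
s=state()
i=ctrl.get_image("wrist"); np.save("wcam.npy",i,allow_pickle=True); f=i["frame"].copy()
s=ctrl.read_state(); e=s["eef_pos"]; rr=R.from_euler("z",s["tool_rot"][2])
def quad(w,h): return [[-w/2,h/2,0],[w/2,h/2,0],[w/2,-h/2,0],[-w/2,-h/2,0]]
for P,c in((rr.apply(quad(30,78))+e+[0,0,72-43.2],(255,0,0)),(rr.apply(quad(30,78))+e-[0,0,43.2],(255,0,255)),
  (R.from_euler("z",-7.5,degrees=True).apply(quad(39,87))+[564.9,-272.3,54],(0,255,255)),(R.from_euler("z",-7.5,degrees=True).apply(quad(36,98))+[578.5,-169.7,54],(0,255,255))):
    cv2.polylines(f,[np.int32(proj(i,P).round())],1,c,1)
cv2.imwrite("pics/w6.png",f[:,:,::-1])
spots("wrist","carton")
E
```

```text
clock: 16.45
eef_pos: [566.4, -271.4, 151.9]
tool_rot: [-3.139, -0.002, -0.129]
force: [0.6, -0.0, -0.1]
width: 29.1
16.45 [ 566.4 -271.4  151.9] [-1.798e+02 -1.000e-01 -7.400e+00] [ 0.6 -0.  -0.1] 29.1
carton [([565.6, -271.9, 107.1], 0.89)]
```

View pics/w6.png

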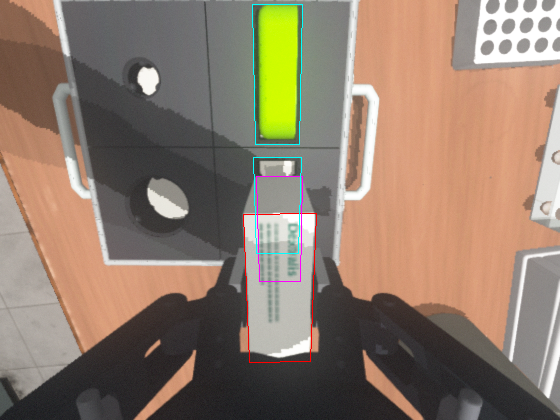

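The overlays match the carton top and both pocket mouths. The carton is centred in the hand, so I descend.

```bash
python3 -c "
from h import *
goto(565,-272.4,63,-7.5)"
```

```text
16.55 [ 566.6 -271.6  152.3] [-179.9   -0.2   -7.4] [ 0.3 -0.8 -0.9] 29.3
travel [-0.17  0.12  8.93] ang [-0.1 -0.2  0.1]
```

```bash
python3 -m creep '[{"hand":0,"travel":[-0.15,0.1,2],"angular":[0,-0.2,0]},{"hand":0,"travel":[-0.15,0.1,4],"angular":[0,-0.2,0]},{"hand":0,"travel":[-0.15,0.1,5],"angular":[0,-0.2,0]},{"hand":0,"travel":[-0.15,0.1,5.5],"angular":[0,-0.2,0]},{"hand":0,"travel":[-0.15,0.1,6],"angular":[0,-0.2,0]},{"hand":0,"travel":[-0.15,0.1,6],"angular":[0,-0.2,0]},{"hand":0,"travel":[-0.15,0.1,6],"angular":[0,-0.2,0]}]'
```

```text
clock: 17.25
eef_pos: [565.5, -272.4, 93.1]
tool_rot: [-3.139, -0.001, -0.129]
force: [-0.3, 0.2, 1.4]
width: 29.2
```

Bottom is about 4 mm into the mouth without force. I go on gradually.

```bash
python3 -m creep '[{"hand":0,"travel":[0,0,0.4],"angular":[0,0,0]},{"hand":0,"travel":[0,0,0.8],"angular":[0,0,0]},{"hand":0,"travel":[0,0,1.2],"angular":[0,0,0]},{"hand":0,"travel":[0,0,1.2],"angular":[0,0,0]}]'
```

```text
clock: 17.65
eef_pos: [565.2, -272.7, 80.5]
tool_rot: [-3.14, -0.0, -0.129]
force: [-0.6, -0.3, -0.5]
width: 28.8
```

```bash
python3 -m creep '[{"hand":0,"travel":[0,0,0.4],"angular":[0,0,0]},{"hand":0,"travel":[0,0,0.8],"angular":[0,0,0]},{"hand":0,"travel":[0,0,1.2],"angular":[0,0,0]},{"hand":0,"travel":[0,0,1.6],"angular":[0,0,0]},{"hand":0,"travel":[0,0,1.8],"angular":[0,0,0]},{"hand":0,"travel":[0,0,1.9],"angular":[0,0,0]},{"hand":0,"travel":[0,0,1.9],"angular":[0,0,0]}]'
```

```text
clock: 18.35
eef_pos: [565.1, -272.6, 63.2]
tool_rot: [-3.139, -0.0, -0.129]
force: [-4.0, 3.3, 16.0]
width: 29.3
```

```bash
python3 -m creep '[{"hand":0.6,"travel":[0,0,0],"angular":[0,0,0]},{"hand":0.6,"travel":[0,0,0],"angular":[0,0,0]},{"hand":0.6,"travel":[0,0,0],"angular":[0,0,0]},{"hand":0.6,"travel":[0,0,-1],"angular":[0,0,0]},{"hand":0.6,"travel":[0,0,-4],"angular":[0,0,0]},{"hand":1,"travel":[0,0,-8],"angular":[0,0,0]},{"hand":1,"travel":[0,0,-13],"angular":[0,0,0]},{"hand":1,"travel":[0,0,-17],"angular":[0,0,0]},{"hand":1,"travel":[0,0,-19],"angular":[0,0,0]},{"hand":1,"travel":[0,0,-19],"angular":[0,0,0]}]'; python3 -c "
from h import *
goto(434,150,255,-7.5)"
```

```text
clock: 19.35
eef_pos: [566.8, -274.3, 257.5]
tool_rot: [-3.141, -0.008, -0.129]
force: [0.1, 0.3, -0.6]
width: 85.5
19.35 [ 566.8 -274.3  257.5] [-180.    -0.5   -7.4] [ 0.1  0.3 -0.6] 85.5
travel [-18.63 -40.37   0.12] ang [-0.  -0.5  0.1]
```

```bash
python3 -m creep '[{"hand":1,"travel":[-2,-4,0],"angular":[0,-0.5,0]},{"hand":1,"travel":[-4,-9,0],"angular":[0,-0.5,0]},{"hand":1,"travel":[-6,-13,0],"angular":[0,-0.5,0]},{"hand":1,"travel":[-8,-18,0],"angular":[0,-0.5,0]},{"hand":1,"travel":[-10,-22,0],"angular":[0,-0.5,0]},{"hand":1,"travel":[-12,-26,0],"angular":[0,-0.5,0]},{"hand":1,"travel":[-14,-30,0],"angular":[0,-0.5,0]},{"hand":1,"travel":[-16,-34,0],"angular":[0,-0.5,0]},{"hand":1,"travel":[-18,-38,0],"angular":[0,-0.5,0]},{"hand":1,"travel":[-18.6,-40.4,0],"angular":[0,-0.5,0]},{"hand":1,"travel":[-18.6,-40.4,0],"angular":[0,-0.5,0]},{"hand":1,"travel":[-18.6,-40.4,0],"angular":[0,-0.5,0]},{"hand":1,"travel":[-18.6,-40.4,0],"angular":[0,-0.5,0]}]'
cat > b.py <<'E'
from h import *
import sys
state(); i=ctrl.get_image("wrist"); f=i["frame"].astype(int); np.save("wcam.npy",i,allow_pickle=True)
cv2.imwrite(sys.argv[1],i["frame"][:,:,::-1])
m=((f[:,:,0]>110)&(f[:,:,1]<60)&(f[:,:,2]<60)).astype(np.uint8)
n,l,s,c=cv2.connectedComponentsWithStats(m)
for k in range(1,n):
    if s[k,4]>60: print(c[k].round(),s[k,:4]," at z116",unproj(i,[c[k]],116)[0].round(1)," z39",unproj(i,[c[k]],39)[0].round(1))
spots("wrist","bottle","vial")
for t in("bottle","vial"):
    for d in ctrl.regions_of("wrist",t):
        ys,xs=np.where(d["region"]); print(t,round(d["confidence"],2),xs.min(),xs.max(),ys.min(),ys.max())
E
python3 b.py pics/w7.png
```

```text
clock: 20.65
eef_pos: [434.3, 148.7, 255.8]
tool_rot: [3.141, 0.001, -0.131]
force: [0.2, -0.5, -0.2]
width: 85.2
20.65 [434.3 148.7 255.8] [ 1.8e+02  1.0e-01 -7.5e+00] [ 0.2 -0.5 -0.2] 85.2
bottle [([429.8, 226.2, 0.1], 0.88)]
vial [([430.5, 107.9, 0.2], 0.81)]
bottle 0.72 244 290 84 132
vial 0.54 274 288 194 215
```

View pics/w7.png

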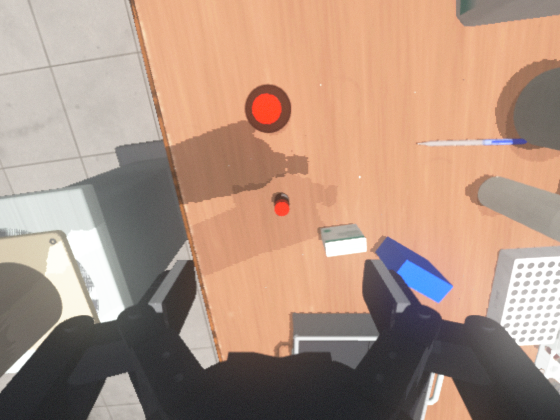

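Bottle cap at (267,109), seen straight down; vial cap at (281,208).

```bash
python3 - <<'E'
from h import *
i=np.load("wcam.npy",allow_pickle=True).item(); f=i["frame"].astype(int)
m=((f[:,:,0]>110)&(f[:,:,1]<80)&(f[:,:,2]<80)).astype(np.uint8); print(f[109,267],f[209,281])
n,l,s,c=cv2.connectedComponentsWithStats(m)
for k in range(1,n):
    if s[k,4]>60: print(c[k].round(),s[k,:4]," z116",unproj(i,[c[k]],116)[0].round(1)," z43",unproj(i,[c[k]],43)[0].round(1))
print("body ring z90",unproj(i,[[267.5,108.5]],85)[0].round(1), "vial cap top",unproj(i,[[282,209]],45)[0].round(1))
goto(433,226,55,-7.5)
E
```

```text
[255  77  45] [254  70  50]
[268. 108.] [246  85  45  48]  z116 [434.4 229.9 116. ]  z43 [431.7 230.4  43. ]
[281. 206.] [274 199  15  16]  z116 [434.7 133.9 116. ]  z43 [432.  109.6  43. ]
body ring z90 [433.1 230.   85. ] vial cap top [432.5 106.7  45. ]
20.9 [434.5 149.3 256.2] [-180.     0.    -7.5] [ 0.3 -0.6  1. ] 85.1
travel [-1.14 -7.58 20.12] ang [-0.  0.  0.]
```

```bash
python3 -m creep '[{"hand":1,"travel":[-1,-4,0],"angular":[0,0,0]},{"hand":1,"travel":[-1.1,-7.9,0],"angular":[0,0,0]},{"hand":1,"travel":[-1.1,-7.9,3],"angular":[0,0,0]},{"hand":1,"travel":[-1.1,-7.9,7],"angular":[0,0,0]},{"hand":1,"travel":[-1.1,-7.9,11],"angular":[0,0,0]},{"hand":1,"travel":[-1.1,-7.9,15],"angular":[0,0,0]},{"hand":1,"travel":[-1.1,-7.9,18],"angular":[0,0,0]},{"hand":1,"travel":[-1.1,-7.9,20.1],"angular":[0,0,0]},{"hand":1,"travel":[-1.1,-7.9,20.1],"angular":[0,0,0]},{"hand":1,"travel":[-1.1,-7.9,20.1],"angular":[0,0,0]},{"hand":0,"travel":[-1.1,-7.9,20.1],"angular":[0,0,0]},{"hand":0,"travel":[-1.1,-7.9,20.1],"angular":[0,0,0]},{"hand":0,"travel":[-1.1,-7.9,20.1],"angular":[0,0,0]},{"hand":0,"travel":[-1.1,-7.9,20.1],"angular":[0,0,0]},{"hand":0,"travel":[-1.1,-7.9,20.1],"angular":[0,0,0]},{"hand":0,"travel":[-1.1,-7.9,20.1],"angular":[0,0,0]}]' && python3 -m creep '[{"hand":0,"travel":[0,0,-1],"angular":[0,0,0]},{"hand":0,"travel":[0,0,-4],"angular":[0,0,0]},{"hand":0,"travel":[0,0,-8],"angular":[0,0,0]},{"hand":0,"travel":[0,0,-12],"angular":[0,0,0]},{"hand":0,"travel":[0,0,-16],"angular":[0,0,0]},{"hand":0,"travel":[0,0,-18],"angular":[0,0,0]},{"hand":0,"travel":[0,0,-18],"angular":[0,0,0]}]'
python3 -c "
from h import *
goto(462,-259,180,-7.5)"
```

```text
clock: 22.5
eef_pos: [434.2, 229.7, 56.5]
tool_rot: [-3.14, -0.0, -0.131]
force: [-0.6, -0.6, 7.2]
width: 48.0
clock: 23.2
eef_pos: [435.8, 230.2, 240.3]
tool_rot: [-3.135, -0.006, -0.131]
force: [0.9, 0.0, -0.2]
width: 47.7
23.2 [435.8 230.2 240.3] [-179.6   -0.3   -7.5] [ 0.9  0.  -0.2] 47.7
travel [ 8.93 48.2   5.75] ang [-0.4 -0.3  0. ]
```

```bash
python3 -m creep '[{"hand":0,"travel":[1,4,0],"angular":[-0.4,-0.3,0]},{"hand":0,"travel":[2,9,0],"angular":[-0.4,-0.3,0]},{"hand":0,"travel":[3,14,0],"angular":[-0.4,-0.3,0]},{"hand":0,"travel":[4,19,0],"angular":[-0.4,-0.3,0]},{"hand":0,"travel":[5,24,0],"angular":[-0.4,-0.3,0]},{"hand":0,"travel":[6,29,0],"angular":[-0.4,-0.3,0]},{"hand":0,"travel":[7,34,0],"angular":[-0.4,-0.3,0]},{"hand":0,"travel":[8,39,0],"angular":[-0.4,-0.3,0]},{"hand":0,"travel":[8.7,44,2],"angular":[-0.4,-0.3,0]},{"hand":0,"travel":[8.9,48.2,5],"angular":[-0.4,-0.3,0]},{"hand":0,"travel":[8.9,48.2,5.7],"angular":[-0.4,-0.3,0]},{"hand":0,"travel":[8.9,48.2,5.7],"angular":[-0.4,-0.3,0]},{"hand":0,"travel":[8.9,48.2,5.7],"angular":[-0.4,-0.3,0]}]'
python3 - <<'E'
from h import *
i=ctrl.get_image("wrist"); f=i["frame"].copy()
s=state(); e=s["eef_pos"]; rt=R.from_euler("z",-7.5,degrees=True)
t=np.linspace(0,6.28,60); circ=lambda d:np.c_[d/2*np.cos(t),d/2*np.sin(t),0*t]
for P,c in((circ(49)+e+[0,0,-56.5],(255,0,255)),(circ(49)+e+[0,0,33.5],(255,0,0)),(circ(28)+e+[0,0,59.5],(255,255,0)),(circ(58)+[461.6,-259,54],(0,255,255)),(circ(30)+[475.3,-156,54],(0,255,255))):
    cv2.polylines(f,[np.int32(proj(i,P).round())],1,c,1)
cv2.imwrite("pics/w8.png",f[:,:,::-1]); spots("wrist","bottle","insert_vial")
goto(461.8,-259,70,-7.5)
E
```

```text
clock: 24.5
eef_pos: [461.4, -257.2, 180.0]
tool_rot: [-3.14, 0.001, -0.13]
force: [-0.6, -0.3, -1.4]
width: 47.9
24.55 [ 462.1 -256.9  180.7] [-179.9   -0.    -7.3] [ 0.6  0.  -0.5] 47.7
bottle [([460.3, -258.1, 125.2], 0.81)]
insert_vial [([477.8, -153.9, 5.3], 0.97)]
24.65 [ 462.7 -257.   181.3] [-1.8e+02 -1.0e-01 -7.3e+00] [-0.1  0.  -1. ] 48.1
travel [-0.09  0.21 11.13] ang [-0.  -0.1  0.2]
```

View pics/w8.png

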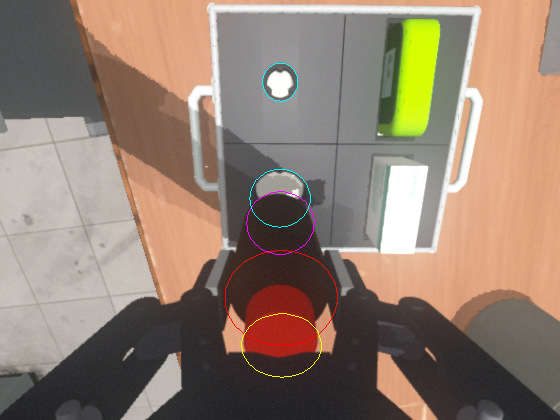

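The vial hole and bottle hole overlays match the picture, as does the outline of the bottle's base. Next I lower the bottle.

```bash
python3 -m creep '[{"hand":0,"travel":[-0.1,0.15,2],"angular":[0,0,0]},{"hand":0,"travel":[-0.1,0.15,4],"angular":[0,0,0]},{"hand":0,"travel":[-0.1,0.15,6],"angular":[0,0,0]},{"hand":0,"travel":[-0.1,0.15,7],"angular":[0,0,0]},{"hand":0,"travel":[-0.1,0.15,7.4],"angular":[0,0,0]},{"hand":0,"travel":[-0.1,0.15,7.4],"angular":[0,0,0]},{"hand":0,"travel":[-0.1,0.15,7.4],"angular":[0,0,0]}]'
```

```text
clock: 25.35
eef_pos: [462.2, -258.3, 108.0]
tool_rot: [-3.141, -0.003, -0.127]
force: [-0.9, 0.6, -1.2]
width: 47.8
```

```bash
python3 -m creep '[{"hand":0,"travel":[0,0,0.4],"angular":[0,0,0]},{"hand":0,"travel":[0,0,0.8],"angular":[0,0,0]},{"hand":0,"travel":[0,0,1.2],"angular":[0,0,0]},{"hand":0,"travel":[0,0,1.2],"angular":[0,0,0]}]'
```

```text
clock: 25.75
eef_pos: [462.3, -258.4, 95.6]
tool_rot: [-3.141, -0.003, -0.127]
force: [0.0, -0.0, -2.8]
width: 48.1
```

```bash
python3 -m creep '[{"hand":0,"travel":[0,0,0.4],"angular":[0,0,0]},{"hand":0,"travel":[0,0,0.8],"angular":[0,0,0]},{"hand":0,"travel":[0,0,1.2],"angular":[0,0,0]},{"hand":0,"travel":[0,0,1.6],"angular":[0,0,0]},{"hand":0,"travel":[0,0,2.0],"angular":[0,0,0]},{"hand":0,"travel":[0,0,2.3],"angular":[0,0,0]},{"hand":0,"travel":[0,0,2.5],"angular":[0,0,0]},{"hand":0,"travel":[0,0,2.6],"angular":[0,0,0]},{"hand":0,"travel":[0,0,2.6],"angular":[0,0,0]}]'
```

```text
clock: 26.65
eef_pos: [462.3, -258.5, 70.5]
tool_rot: [-3.141, -0.004, -0.127]
force: [-1.4, 1.8, 11.6]
width: 48.3
```

The bottle reached its stop exactly at the expected height. Release.

```bash
python3 -m creep '[{"hand":0.85,"travel":[0,0,0],"angular":[0,0,0]},{"hand":0.85,"travel":[0,0,0],"angular":[0,0,0]},{"hand":0.85,"travel":[0,0,0],"angular":[0,0,0]},{"hand":0.85,"travel":[0,0,-1],"angular":[0,0,0]},{"hand":0.85,"travel":[0,0,-4],"angular":[0,0,0]},{"hand":0.85,"travel":[0,0,-8],"angular":[0,0,0]},{"hand":1,"travel":[0,0,-12],"angular":[0,0,0]},{"hand":1,"travel":[0,0,-16],"angular":[0,0,0]},{"hand":1,"travel":[0,0,-17],"angular":[0,0,0]},{"hand":1,"travel":[0,0,-17],"angular":[0,0,0]}]'; python3 -c "
from h import *
goto(433,30,190,-7.5)"
```

```text
clock: 27.65
eef_pos: [462.6, -259.0, 242.5]
tool_rot: [3.141, -0.008, -0.127]
force: [0.3, 0.2, -0.7]
width: 85.4
27.65 [ 462.6 -259.   242.5] [180.   -0.4  -7.3] [ 0.3  0.2 -0.7] 85.4
travel [ -6.64 -28.29   5.19] ang [ 0.  -0.4  0.2]
```

```bash
python3 -m creep '[{"hand":1,"travel":[-1,-4,0],"angular":[0,-0.4,0]},{"hand":1,"travel":[-2,-9,0],"angular":[0,-0.4,0]},{"hand":1,"travel":[-3,-14,0],"angular":[0,-0.4,0]},{"hand":1,"travel":[-4,-18,1],"angular":[0,-0.4,0]},{"hand":1,"travel":[-5,-22,3],"angular":[0,-0.4,0]},{"hand":1,"travel":[-6,-26,5],"angular":[0,-0.4,0]},{"hand":1,"travel":[-6.6,-28.3,5.2],"angular":[0,-0.4,0]},{"hand":1,"travel":[-6.6,-28.3,5.2],"angular":[0,-0.4,0]},{"hand":1,"travel":[-6.6,-28.3,5.2],"angular":[0,-0.4,0]}]'
python3 - <<'E'
from h import *
i=ctrl.get_image("wrist"); f=i["frame"].astype(int)
m=((f[:,:,0]>150)&(f[:,:,1]<95)&(f[:,:,2]<80)).astype(np.uint8)
n,l,s,c=cv2.connectedComponentsWithStats(m)
for k in range(1,n):
    if s[k,4]>60: print(c[k].round(),s[k,:4]," z45",unproj(i,[c[k]],45)[0].round(1))
spots("wrist","vial")
goto(433,107,24,-7.5)
E
```

```text
clock: 28.55
eef_pos: [432.4, 30.0, 188.8]
tool_rot: [3.14, 0.002, -0.126]
force: [-0.0, -0.2, 0.4]
width: 85.7
[268. 113.] [258 103  22  22]  z45 [432.1 106.7  45. ]
vial [([428.7, 106.0, -0.3], 0.71)]
28.65 [433.2  28.8 189.5] [179.9  -0.   -7.4] [ 1.  -0.6  1.1] 85.7
travel [-1.03 -7.78 16.54] ang [ 0.1 -0.   0.1]
```

```bash
python3 -m creep '[{"hand":1,"travel":[-0.6,-4,0],"angular":[0,0,0]},{"hand":1,"travel":[-1.1,-7.75,1],"angular":[0,0,0]},{"hand":1,"travel":[-1.1,-7.75,5],"angular":[0,0,0]},{"hand":1,"travel":[-1.1,-7.75,9],"angular":[0,0,0]},{"hand":1,"travel":[-1.1,-7.75,13],"angular":[0,0,0]},{"hand":1,"travel":[-1.1,-7.75,15.5],"angular":[0,0,0]},{"hand":1,"travel":[-1.1,-7.75,16.5],"angular":[0,0,0]},{"hand":1,"travel":[-1.1,-7.75,16.5],"angular":[0,0,0]},{"hand":1,"travel":[-1.1,-7.75,16.5],"angular":[0,0,0]},{"hand":0,"travel":[-1.1,-7.75,16.5],"angular":[0,0,0]},{"hand":0,"travel":[-1.1,-7.75,16.5],"angular":[0,0,0]},{"hand":0,"travel":[-1.1,-7.75,16.5],"angular":[0,0,0]},{"hand":0,"travel":[-1.1,-7.75,16.5],"angular":[0,0,0]},{"hand":0,"travel":[-1.1,-7.75,16.5],"angular":[0,0,0]},{"hand":0,"travel":[-1.1,-7.75,16.5],"angular":[0,0,0]},{"hand":0,"travel":[-1.1,-7.75,16.5],"angular":[0,0,0]},{"hand":0,"travel":[-1.1,-7.75,16.5],"angular":[0,0,0]}]' && python3 -m creep '[{"hand":0,"travel":[0,0,-1],"angular":[0,0,0]},{"hand":0,"travel":[0,0,-4],"angular":[0,0,0]},{"hand":0,"travel":[0,0,-8],"angular":[0,0,0]},{"hand":0,"travel":[0,0,-12],"angular":[0,0,0]},{"hand":0,"travel":[0,0,-16],"angular":[0,0,0]},{"hand":0,"travel":[0,0,-17],"angular":[0,0,0]},{"hand":0,"travel":[0,0,-17],"angular":[0,0,0]}]'
python3 -c "
from h import *
goto(475.4,-156,120,-7.5)"
```

```text
clock: 30.35
eef_pos: [432.3, 106.9, 24.9]
tool_rot: [3.141, -0.001, -0.129]
force: [-0.7, 0.5, 4.8]
width: 18.7
clock: 31.05
eef_pos: [433.0, 107.7, 196.1]
tool_rot: [-3.141, -0.003, -0.128]
force: [-0.6, -0.2, 0.1]
width: 18.5
31.05 [433.  107.7 196.1] [-179.9   -0.2   -7.3] [-0.6 -0.2  0.1] 18.5
travel [ 7.54 25.62  7.61] ang [-0.1 -0.2  0.2]
```

```bash
python3 -m creep '[{"hand":0,"travel":[1.2,4,0],"angular":[0,0,0]},{"hand":0,"travel":[2.6,9,0],"angular":[0,0,0]},{"hand":0,"travel":[4.1,14,0],"angular":[0,0,0]},{"hand":0,"travel":[5.6,19,1],"angular":[0,0,0]},{"hand":0,"travel":[7,24,4],"angular":[0,0,0]},{"hand":0,"travel":[7.5,25.6,7],"angular":[-0.1,-0.2,0.2]},{"hand":0,"travel":[7.5,25.6,7.6],"angular":[-0.1,-0.2,0.2]},{"hand":0,"travel":[7.5,25.6,7.6],"angular":[-0.1,-0.2,0.2]},{"hand":0,"travel":[7.5,25.6,7.6],"angular":[-0.1,-0.2,0.2]}]'
python3 - <<'E'
from h import *
i=ctrl.get_image("wrist"); f=i["frame"].copy()
s=state(); e=s["eef_pos"]
t=np.linspace(0,6.28,60); circ=lambda d:np.c_[d/2*np.cos(t),d/2*np.sin(t),0*t]
for P,c in((circ(21)+e+[0,0,-24.9],(255,0,255)),(circ(20)+e+[0,0,20.1],(255,255,0)),(circ(30)+[475.4,-156,54],(0,255,255)),(circ(24)+[475.4,-156,51],(0,255,255))):
    cv2.polylines(f,[np.int32(proj(i,P).round())],1,c,1)
cv2.imwrite("pics/w9.png",cv2.resize(f[100:400,150:410],None,fx=2,fy=2,interpolation=0)[:,:,::-1]); spots("wrist","vial","insert_vial")
goto(475.4,-156,59,-7.5)
E
```

```text
clock: 31.95
eef_pos: [474.4, -154.2, 119.4]
tool_rot: [-3.141, 0.002, -0.13]
force: [-0.1, 0.3, -0.7]
width: 18.5
32.0 [ 475.  -154.   120.1] [-180.     0.    -7.4] [0.1 0.5 0.7] 18.3
vial [([474.8, -155.3, 96.1], 0.66)]
insert_vial [([477.2, -150.0, 6.0], 0.62)]
32.1 [ 475.7 -154.1  120.8] [ 1.8e+02 -1.0e-01 -7.4e+00] [ 0.  -0.3 -0.5] 18.4
travel [-0.01  0.19  6.18] ang [-0.  -0.1  0.1]
```

View pics/w9.png

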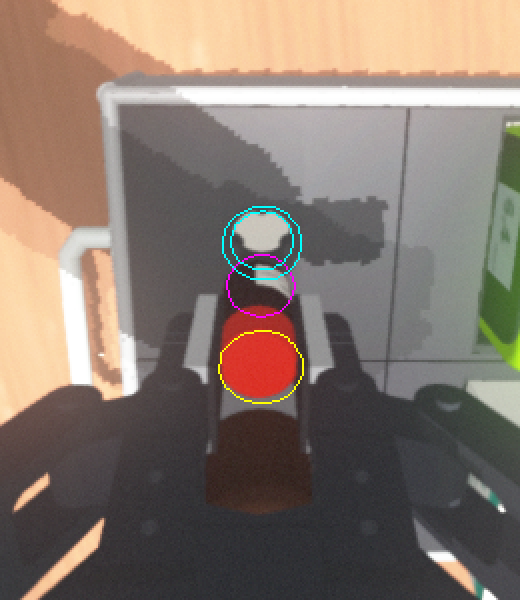

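The vial base sits roughly 1 mm toward -y of the prediction, and the hole overlay matches. Descend at y about -155.

```bash
python3 -m creep '[{"hand":0,"travel":[0,0.1,1],"angular":[0,0,0]},{"hand":0,"travel":[0,0.1,2.5],"angular":[0,0,0]},{"hand":0,"travel":[0,0.1,3.5],"angular":[0,0,0]},{"hand":0,"travel":[0,0.1,4.2],"angular":[0,0,0]},{"hand":0,"travel":[0,0.1,4.6],"angular":[0,0,0]},{"hand":0,"travel":[0,0.1,4.8],"angular":[0,0,0]},{"hand":0,"travel":[0,0.1,4.8],"angular":[0,0,0]}]'
```

```text
clock: 32.8
eef_pos: [475.5, -155.2, 72.6]
tool_rot: [3.142, -0.001, -0.129]
force: [0.9, -1.1, -0.8]
width: 18.4
```

Bottom is about 6 mm in with no force. Pressing on.

```bash
python3 -m creep '[{"hand":0,"travel":[0,0,0.4],"angular":[0,0,0]},{"hand":0,"travel":[0,0,0.8],"angular":[0,0,0]},{"hand":0,"travel":[0,0,1.1],"angular":[0,0,0]},{"hand":0,"travel":[0,0,1.3],"angular":[0,0,0]},{"hand":0,"travel":[0,0,1.5],"angular":[0,0,0]},{"hand":0,"travel":[0,0,1.5],"angular":[0,0,0]}]'
```

```text
clock: 33.4
eef_pos: [475.7, -155.3, 58.8]
tool_rot: [-3.141, -0.002, -0.129]
force: [-2.9, 1.4, 17.2]
width: 18.3
```

```bash
python3 -m creep '[{"hand":0.5,"travel":[0,0,0],"angular":[0,0,0]},{"hand":0.5,"travel":[0,0,0],"angular":[0,0,0]},{"hand":0.5,"travel":[0,0,0],"angular":[0,0,0]},{"hand":0.5,"travel":[0,0,-1],"angular":[0,0,0]},{"hand":0.5,"travel":[0,0,-4],"angular":[0,0,0]},{"hand":0.5,"travel":[0,0,-8],"angular":[0,0,0]},{"hand":0.5,"travel":[0,0,-12],"angular":[0,0,0]},{"hand":1,"travel":[0,0,-17],"angular":[0,0,0]},{"hand":1,"travel":[0,-4,-20],"angular":[0,0,0]},{"hand":1,"travel":[0,-8,-20],"angular":[0,0,0]},{"hand":1,"travel":[0,-13,-20],"angular":[0,0,0]},{"hand":1,"travel":[0,-17,-20],"angular":[0,0,0]},{"hand":1,"travel":[0,-17,-20],"angular":[0,0,0]},{"hand":1,"travel":[0,-17,-20],"angular":[0,0,0]}]'
python3 - <<'E'
from h import *
state()
i=ctrl.get_image("scene"); f=i["frame"].copy(); spots("scene","meter","carton","bottle","vial","pen","spray_bottle")
rt=R.from_euler("z",-7.5,degrees=True); t=np.linspace(0,6.28,40)
q=lambda w,h:np.array([[-w/2,h/2,0],[w/2,h/2,0],[w/2,-h/2,0],[-w/2,-h/2,0]]); c=lambda d:np.c_[d/2*np.cos(t),d/2*np.sin(t),0*t]
for s,x,y,z in((q(28,88),578.3,-169.7,82),(q(30,78),565,-272.4,92),(c(28),462,-258.5,130),(c(20),475.4,-156,79)):
    cv2.polylines(f,[np.int32(proj(i,rt.apply(s)+[x,y,z]).round())],1,(255,0,255),1)
cv2.imwrite("pics/s9.png",np.hstack([cv2.resize(a[120:270,290:445],None,fx=2.55,fy=3.5,interpolation=2) for a in(f,i["frame"])])[:,:,::-1])
i=ctrl.get_image("top"); spots("top","meter","carton","bottle","vial","pen","spray_bottle")
E
```

```text
clock: 34.8
eef_pos: [496.9, 13.9, 259.2]
tool_rot: [-3.141, -0.002, -0.127]
force: [-0.5, -0.0, -0.6]
width: 85.4
34.8 [496.9  13.9 259.2] [-1.8e+02 -1.0e-01 -7.3e+00] [-0.5 -0.  -0.6] 85.4
meter [([578.3, -170.4, 28.9], 0.61)]
carton [([601.9, -5.7, 2.6], 0.71), ([565.0, -272.8, 21.3], 0.7)]
bottle [([462.1, -260.0, 13.2], 0.62)]
vial [([476.2, -157.0, 34.1], 0.61)]
pen [([696.7, 154.3, -2.3], 0.49), ([576.4, -168.5, 33.1], 0.28)]
spray_bottle [([738.1, 77.8, 2.8], 0.69)]
meter [([573.7, -169.1, 28.5], 0.97)]
carton [([567.2, -276.6, 21.4], 0.85)]
bottle [([462.9, -262.6, 12.2], 0.8), ([459.6, -256.6, 4.6], 0.62)]
vial [([565.4, -273.7, 21.1], 0.69), ([478.9, -154.8, 32.5], 0.41)]
pen [([695.5, 153.5, -0.1], 0.53)]
spray_bottle [([739.1, 76.2, -2.5], 0.85)]
```

View pics/s9.png

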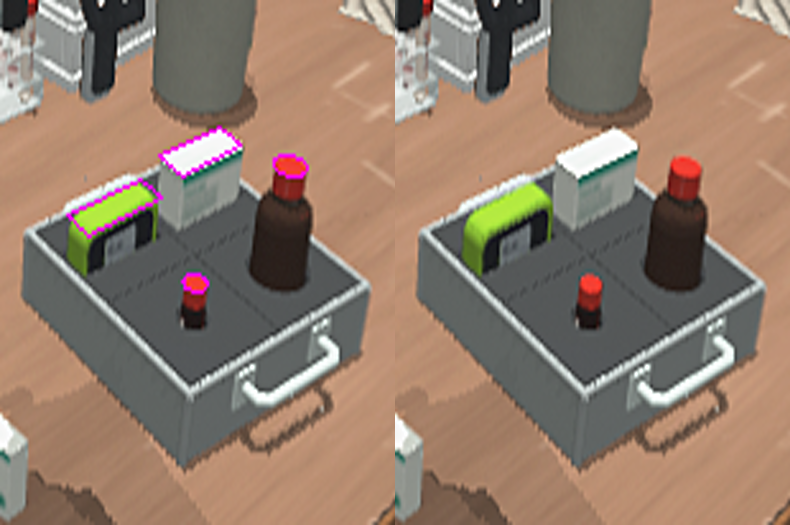

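All four tops match the outlines modelled for fully home, and the pen and spray bottle haven't moved. Handing in.

```bash
python3 -c "
from cell import ctrl
print(ctrl.finish_job())"
```

```text
the job is handed in; nothing more can be done
None
```

All four kit items are upright in their matching pockets, pressed home, and the job is handed in at about 35 s. I placed them in the order asked: meter, the larger white/green carton, brown bottle, vial.

- **Stops:** each item was pressed until it stopped firmly at 12–17 N, within 0.5 mm of the height expected for the pocket floor.
- **Final checks:** the scene-camera estimates put the undersides at 28.9, 21.3, 13.2 and 34.1 mm, where fully home is 28, 20, 14 and 34 mm. In the last picture all four tops matched the outlines drawn for fully home, and the arm was clear of everything.
- **Pen and spray bottle:** the networks found both within about 4 mm of where they started, which is within their error.
- **Failed first try:** the meter's first try caught on the pocket's chamfer at about 17 N, because it sat about 3.5 mm off-centre in the hand. I raised it, shifted it 2 mm, and it then went in cleanly.
- **Disagreement:** the top camera's network was off by 4–5 mm for some items and once reported the carton as a vial. I went by the scene picture and the stop heights instead.

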